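# Lock the drain pump's inspection cap with the flat key

## Task

The orange inspection cap of the drain pump is still unlocked: take the flat key from its yellow rest, put its blade in the cap's slot and turn the cap clockwise (seen from above) until it stops, with the slot pointing at the two green marks. Then stand the key back in its rest, blade fully down in the hole, and let go. Turn the cap only with the key, keep the gripper's fingers off the pump, and leave the other goods where they are.

Things in the scene. Friction and masses are not known exactly. Their poses are not given: they have to be found in the camera images.
- pump: Grey drain pump box, fixed, 200 x 150 x 70 mm (x, y, z), pipe stubs on its -x side. Origin: centre of its underside; z up. Mid-top, a fixed white collar (92 mm outside, 74 mm inside diameter) round the orange cap; both end 86 mm above the counter. Marks on the top: red dots on the +x and -x sides (slot direction unlocked), green bars on the +y and -y sides (slot direction locked).
- cap (a joint): Angle of the orange cap about the vertical axis through the pump's origin, rad. 0 = slot along the pump's x (red dots); grows as the cap turns CLOCKWISE seen from above; hard stop at 1.571 = locked, slot along the pump's y (green bars). Starts between 0 and 0.35. Friction about 0.12 N m; stays where it is left.
- cap_slot (a point): Centre of the slot's floor, on the cap's axis, 74 mm above the counter; turns with the cap. x runs along the slot, z up. Slot: straight, 9 mm wide (y), 12 mm deep, open right across the 68 mm cap; black floor, flat orange cheeks. The key's blade has a play of about 0.12 rad either way in it, so the key must turn that much further than the cap.
- key: Loose flat key, about 120 g, upright in the rest at the start. Origin: underside centre of its steel flange; z up. Below: steel blade 34 mm wide (x), 5 mm thick (y), 22 mm long. Above: flange 60 (x) x 34 (y) x 5 mm, then a blue flat grip 50 (x) x 18 mm (y), from 5 to 50 mm above the origin, to be pinched across y from above. Same either way round (half turn about z).
- key_tip (a point): Centre of the lower end of the key's blade, 22 mm below the key's origin; axes as the key's.
- rest: Yellow key rest, a fixed block 110 x 75 x 30 mm. Origin: centre of its underside, on the counter; z up.
- rest_top (a point): Centre of the mouth of the rest's hole, on the rest's top, 30 mm above the counter. The hole goes right through, 43 mm (along the rest's x) x 12 mm (along y). With the key home its flange lies flat on the rest's top and the key's origin is at this point.
- valve: Bystander: brass ball valve with a red lever, 100 mm long, 48 mm high, lying beside the pump, about 130 mm from the pump's centre on its +x side; origin on its underside.
- screwdriver: Bystander: screwdriver 180 mm long lying beside the rest, about 85 mm from its centre on its +x side.
- carton: Bystander: cardboard carton 140 x 90 x 60 mm, on the left; origin under its centre.
- sealant: Bystander: bottle, 56 mm diameter, 150 mm high, on the left; origin under its centre.
- tee: Bystander: copper pipe tee, 80 mm long, on the right; origin on its underside.
- tin: Bystander: blue-labelled tin, 72 mm diameter, 90 mm high, on the right; origin under its centre.
There are look-alikes about, which are no part of the job. There is more than one size of the key; the one meant has the size given above. Leave any white look-alike of the rest alone.

How it is judged:
By the outcome, as a careful person would: the job done as asked, in the order asked, and still so for the second after the job is handed in, with the robot touching nothing.
It also fails if it takes over 64 s, if anything falls off the work surface, if the arm or the gripper's body presses on something with over 40 N, if the wrist force passes 120 N, or if a joint passes its speed limit or range.

## Robot

A 6-joint arm with a two-finger parallel gripper is mounted at the origin on the work surface. World frame = base frame: x ahead of the robot, y to its left, z up, the work surface at z = 0. Lengths are in m, angles in rad, forces in N, time in s.
With the tool pointing down it reaches from about 0.425 to 0.95 m from the base axis. Payload 3.5 kg.
Tool frame: the origin (TCP) lies on the centre line of the jaws, within the pads' length; the fingertips stand 11 mm ahead of it and the grasp point (between the pads) lies 8 mm behind it; y points along the fingers, x is the direction in which the jaws open and shut, and the axes are right-handed (so a half turn about y gives the same grasp; the last joint's range is limited). The gripper opens to 85 mm and grips with 20 to 120 N. Pads are 22 mm wide; open, the fingers measure 114 mm over their backs; the gripper's body (76 mm by 85 mm) begins 54 mm behind the grasp point. The pads swing forward as they close: fully open they stand 13 mm farther back than shut.
Start: joints at [1.068, 0.286, 1.577, -0, 1.279, -0.15], TCP at [0.233, 0.633, 0.214] pointing down, gripper open.
Joint ranges: [-2.77, 2.77], [-0.9, 2.22], [0.21, 2.48], [-1.53, 4.67], [0.24, 2.81], [-2.84, 2.84]. Speed limits (rad/s): [2.79, 2.79, 3.14, 3.14, 3.14, 3.14].

## Interface

Orientations are given as a unit quaternion [x, y, z, w].
In Python, from plant import get_state, read_camera, sign_off gives the robot as it stands.
- The arm moves only by the shell command python3 -m inch 'ROWS' [FORCE]. ROWS is JSON, a list of rows, each an object of numbers: "ax", "ay", "az": the turn, a rotation vector about the tool's x, y, z in rad; "x", "y", "z": the shift along the tool's x, y, z in mm; "hand": the closure, from -1 (fully open) to 1 (shut). In form: [{"ax": .., "ay": .., "az": .., "x": .., "y": .., "z": .., "hand": ..}, ...]. A call has 1 to 5 rows; each row shifts and turns the commanded pose from where the row before left it, along the tool's axes as they then stand; what a row does not reach is not made up. A row lasts 1/12 s, in which the tool goes at most 41.7 mm and 7.16 degrees, less where a joint would pass 70% of its speed; a pose out of reach is approached as far as the arm can. A call with a gripper value outside its range is refused whole. The fingers move at their own pace and stop on an object; FORCE is the grip in N (left out, the last holds). Time passes only in rows, so rows that do not move let the fingers close. It gives the time, the measured TCP pose, the force and the opening at its end, in the units of the state.
- get_state(): the state, without advancing time (a new reading comes with each control period).
- read_camera(name): name is "scene" or "top" or "wrist"; returns a dict with "img" (420x560x3 uint8, red, green, blue), "fov_y" (degrees; the focal length in pixels is half the picture's height over the tangent of half this angle, whatever the lens; pixels are square), "cx", "cy" (the principal point, pixels), "T" (4x4, takes a point from camera to world coordinates); the wrist camera has in their place "T_tool_cam" (4x4, takes a point from camera to tool coordinates, whose origin is the TCP and whose axes are the tool frame's). Camera axes: x right, y down, z forward; pixel columns grow to the right and rows downward; lengths in m; the calibration is good to about 2 mm. The wrist camera is an equidistant fisheye: a pixel r from the principal point sees the ray r / f radians off the axis. A picture is of the moment at which its call begins: read the wrist's pose just before it. There is no depth.
- sign_off(): hands the job in, once; it reports no verdict.
The state is a dict: "time": time; "qpos": joint angles; "dq": joint speeds; "joint_efforts": joint torques, N m; "eef_pos": TCP position; "tcp_rot": TCP orientation; "contact_force": force on the tool from outside, world axes, zero at the start; "wrist_torque": the same for the moment, N m; "opening": opening from 0.0 (shut) to 1.0 (fully open).
Only numpy, scipy, OpenCV 4.12 (cv2) and the standard library are available. Lean on these libraries where they do the work, as an engineer would, in place of code of your own. Each camera call takes 0.05 s, during which the arm holds its last target. There are 200 camera calls.

## Working session

There is one attempt and no reset: what is moved stays moved. The work goes in short steps, Python scripts to look and compute and a shell command to move; the robot and the scene stay as the last step left them, time stands still between calls to the robot, and variables do not carry over. Pictures are saved under pics/ and viewed, about 8 in all and at most 12, crops included, and the job is handed in when it is done.

```bash
mkdir -p pics; ls
cat > h.py <<'E'
import numpy as np, cv2
from plant import get_state, read_camera
def save(n,img,s=1): cv2.imwrite('pics/'+n,cv2.resize(img[:,:,::-1],None,fx=s,fy=s))
def ray(c,uv,Tt=None):
    u,v=uv; h=c['img'].shape[0]; f=h/2/np.tan(np.radians(c['fov_y'])/2)
    x,y=(u-c['cx']),(v-c['cy'])
    if Tt is None: d=np.array([x/f,y/f,1]);T=c['T']
    else:
        r=np.hypot(x,y)+1e-9;t=r/f;d=np.array([np.sin(t)*x/r,np.sin(t)*y/r,np.cos(t)]);T=Tt@np.array(c['T_tool_cam'])
    T=np.array(T); return T[:3,3],T[:3,:3]@d
def onz(c,uv,z,Tt=None):
    o,d=ray(c,uv,Tt); return o+d*(z-o[2])/d[2]
def toolT(s):
    from scipy.spatial.transform import Rotation as R
    T=np.eye(4);T[:3,:3]=R.from_quat(s['tcp_rot']).as_matrix();T[:3,3]=s['eef_pos'];return T
E
python3 - <<'E'
from h import *
s=get_state();print(s); print(toolT(s).round(3))
for n in('top','scene'):
    c=read_camera(n);save(n+'0.png',c['img'],1.4);print(n,c['fov_y'],c['cx'],c['cy'],np.array(c['T']).round(3))
    np.save(n+'.npy',c,allow_pickle=True)
E
```

```text
pics
{'time': 0.0, 'qpos': array([ 1.06801337e+00,  2.87205556e-01,  1.57816313e+00, -1.77073971e-05,
        1.27855349e+00, -1.49991837e-01]), 'dq': array([-3.53606743e-04,  2.01536920e-03, -1.00354987e-03,  3.68469180e-05,
       -1.16096800e-03, -5.80575085e-04]), 'joint_efforts': array([-3.42693565e-04, -4.05974042e+01, -2.92630059e+01, -1.41444752e-04,
        5.79623622e-03, -1.01332915e-06]), 'eef_pos': array([0.23286466, 0.63283565, 0.21262811]), 'tcp_rot': array([ 0.58035126,  0.4037657 , -0.40523711, -0.5796107 ]), 'contact_force': array([ 0.26877331, -0.27400674, -0.64480393]), 'wrist_torque': array([ 0.02128231, -0.00019587, -0.04972868]), 'opening': 1.003769092590894}
[[ 0.346 -0.001 -0.938  0.233]
 [ 0.938 -0.002  0.346  0.633]
 [-0.002 -1.     0.     0.213]
 [ 0.     0.     0.     1.   ]]
top 46.56755101579538 281.0493236731722 205.7078691847251 [[ 0.002 -0.998  0.057  0.465]
 [-1.    -0.003 -0.015  0.01 ]
 [ 0.015 -0.057 -0.998  1.56 ]
 [ 0.     0.     0.     1.   ]]
scene 55.9141604249226 278.2991817203946 208.38757033324723 [[-0.896  0.336 -0.289  0.863]
 [ 0.443  0.694 -0.567  0.636]
 [ 0.01  -0.637 -0.771  0.978]
 [ 0.     0.     0.     1.   ]]
```

View pics/top0.png

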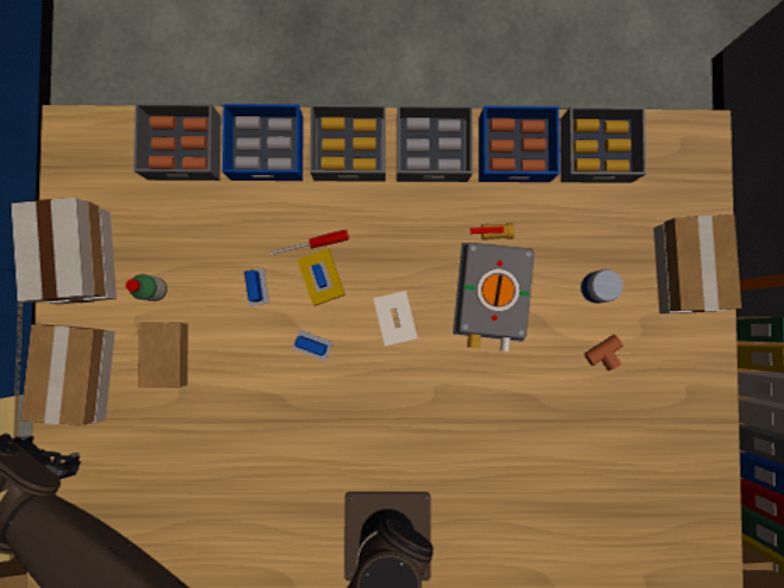

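View pics/scene0.png

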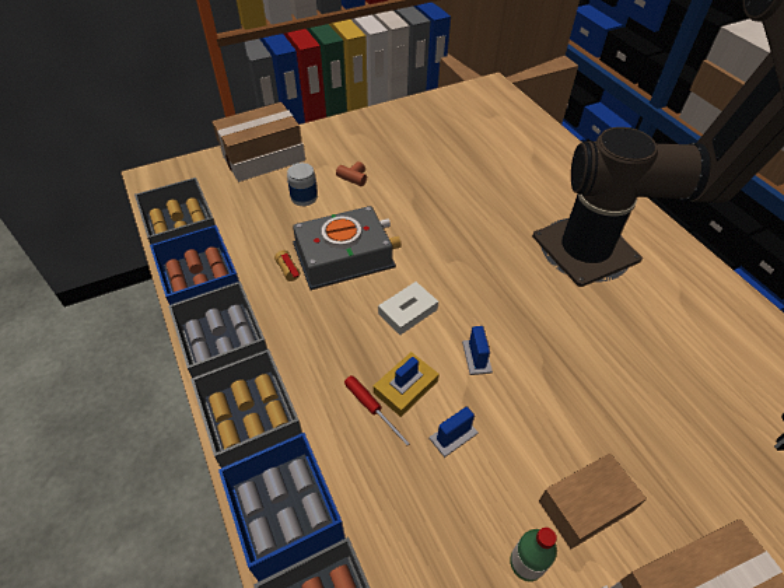

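The top view (scaled 1.4) shows three blue keys, at (320,277) standing in the yellow rest, (256,286) and (313,345) loose on the counter. The yellow rest is at (322,277), its white look-alike at (395,318), and the pump cap at (497,290). By the description I choose the key in the yellow rest. Next I measure it and check it in a close crop.

Run:
```python
from h import *
c=np.load('top.npy',allow_pickle=True).item(); im=c['img']; hsv=cv2.cvtColor(im,cv2.COLOR_RGB2HSV)
def rects(lo,hi,z,box,amin=15,name=''):
    m=cv2.inRange(hsv,lo,hi); k=np.zeros_like(m);u0,v0,u1,v1=box;k[v0:v1,u0:u1]=m[v0:v1,u0:u1]
    for q in cv2.findContours(k,cv2.RETR_EXTERNAL,cv2.CHAIN_APPROX_NONE)[0]:
        if cv2.contourArea(q)<amin: continue
        P=np.array([onz(c,p,z)[:2] for p in q[:,0].astype(float)],np.float32)*1000
        r=cv2.minAreaRect(P); (w,h),b=r[1],cv2.boxPoints(r)
        e=b[1]-b[0];e2=b[2]-b[1];e=e if np.hypot(*e)>np.hypot(*e2) else e2
        print(name,np.round(r[0],1),'size',np.round(sorted(r[1]),1),'longdir',np.degrees(np.arctan2(e[1],e[0])).round(1)%180)
rects((20,120,90),(32,255,255),.03,(200,170,255,225),50,'rest')
for z,b in((.08,(215,180,245,215)),(.05,(170,185,195,225)),(.05,(205,235,240,260))): rects((100,120,60),(125,255,255),z,b,15,'key')
rects((5,180,150),(18,255,255),.086,(330,180,380,235),100,'cap')
rects((0,150,120),(4,255,255),.07,(345,180,365,235),3,'red')
rects((50,120,60),(85,255,255),.07,(325,190,380,220),3,'green')
rects((0,0,150),(180,40,255),.086,(330,185,380,230),60,'collar')
rects((0,0,40),(180,60,130),.07,(320,165,385,245),400,'pump')
save('crop.png',im[160:265,165:400],3.2)
```

```text
rest [577.8 151. ] size [ 76.5 112.4] longdir 19.3
key [578.1 150.7] size [17.2 48.2] longdir 18.8
key [557.9 297.5] size [30.2 64.8] longdir 9.4
key [424.7 170.6] size [24.  68.1] longdir 69.6
cap [ 544.1 -256.5] size [28.4 62. ] longdir 170.1
cap [ 550.6 -219.7] size [27.4 62.5] longdir 170.2
red [ 487.1 -231. ] size [9.2 9.2] longdir 90.1
red [ 606.9 -244. ] size [9.2 9.3] longdir 179.6
green [ 540.9 -297.4] size [ 6.1 18.5] longdir 90.2
green [ 552.8 -177.7] size [ 6.1 18.4] longdir 90.2
collar [ 546.1 -237.9] size [87.7 88.5] longdir 134.9
pump [ 541.  -230.6] size [157.6 209.7] longdir 174.0
```

View pics/crop.png

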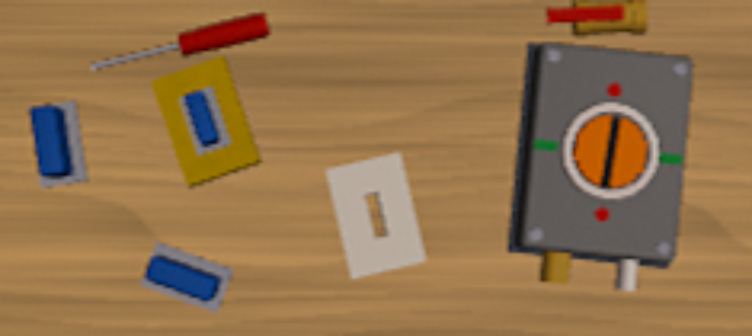

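The crop confirms it. The key in the rest has a 48x17 mm grip, which matches, while the loose ones are larger. The pump is centred at (546,-238), with the slot at about -9.9° and the red axis at about -6.2°. I move above the rest.

```bash
python3 -m inch '[{"x":-22.2,"z":-32.7},{"x":-22.2,"z":-32.7},{"x":-22.2,"z":-32.7},{"x":-22.2,"z":-32.7},{"x":-22.2,"z":-32.7}]'
python3 -m inch '[{"x":-22.2,"z":-32.7},{"x":-22.2,"z":-32.7},{"x":-22.2,"z":-32.7},{"x":-22.2,"z":-32.7},{"x":-22.2,"z":-32.7}]'
python3 -m inch '[{"x":-22.2,"z":-32.7},{"x":-22.2,"z":-32.7},{"x":-22.2,"z":-32.7},{"x":-22.2,"z":-32.7},{"x":-22.2,"z":-32.7}]'
python3 -m inch '[{"ay":-0.115},{"ay":-0.115},{"ay":-0.115},{"ay":-0.115},{"ay":-0.115}]'
python3 -m inch '[{"ay":-0.11},{"y":0},{"y":0}]'
cat >> h.py <<'E'
def segs(c,T,lo,hi,z,amin=30,box=None,name=''):
    hsv=cv2.cvtColor(c['img'],cv2.COLOR_RGB2HSV);m=cv2.inRange(hsv,lo,hi)
    if box: k=np.zeros_like(m);u0,v0,u1,v1=box;k[v0:v1,u0:u1]=m[v0:v1,u0:u1];m=k
    for q in cv2.findContours(m,cv2.RETR_EXTERNAL,cv2.CHAIN_APPROX_NONE)[0]:
        if cv2.contourArea(q)<amin: continue
        P=np.array([onz(c,p,z,T)[:2] for p in q[:,0].astype(float)],np.float32)*1000
        r=cv2.minAreaRect(P);b=cv2.boxPoints(r)
        e=b[1]-b[0];e2=b[2]-b[1];e=e if np.hypot(*e)>np.hypot(*e2) else e2
        print(name,'px',q[:,0].mean(0).round(),np.round(r[0],1),'size',np.round(sorted(r[1]),1),'dir',np.degrees(np.arctan2(e[1],e[0])).round(1)%180)
E
python3 - <<'E'
from h import *
s=get_state();T=toolT(s);c=read_camera('wrist');save('w1.png',c['img']);print(s['time'],T.round(3),np.array(c['T_tool_cam']).round(3),c['fov_y'])
segs(c,T,(100,120,60),(125,255,255),.08,100,None,'key')
segs(c,T,(20,120,90),(32,255,255),.03,500,None,'rest')
E
```

```text
0.1 [[ 0.345 -0.001 -0.938  0.233]
 [ 0.938 -0.002  0.345  0.633]
 [-0.002 -1.     0.     0.213]
 [ 0.     0.     0.     1.   ]] [[ 1.     0.    -0.001  0.   ]
 [ 0.001 -0.314  0.949 -0.16 ]
 [-0.    -0.949 -0.314  0.08 ]
 [ 0.     0.     0.     1.   ]] 65.70646984690485
key px [512. 303.] [620.7 953.5] size [144.6 749.3] dir 25.1
key px [495. 157.] [314.7 876.8] size [178.7 245.8] dir 175.0validation failed for argument at $[0]...
validation failed for argument at $[0]...
validation failed for argument at $[0]...
validation failed for argument at $[0]...
validation failed for argument at $[0]...
```

View pics/w1.png

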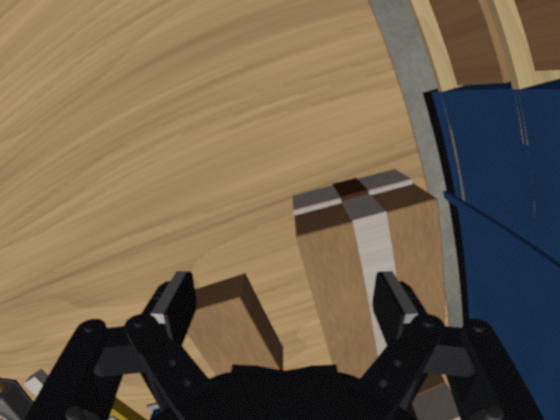

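The moves were refused because each row needs all its fields. The picture only shows the start pose: cartons, and the open fingers at (180,310) and (390,310).

```bash
python3 -m inch '[{"ax":0,"ay":0,"az":0,"x":-22.2,"y":0,"z":-32.7,"hand":-1},{"ax":0,"ay":0,"az":0,"x":-22.2,"y":0,"z":-32.7,"hand":-1},{"ax":0,"ay":0,"az":0,"x":-22.2,"y":0,"z":-32.7,"hand":-1},{"ax":0,"ay":0,"az":0,"x":-22.2,"y":0,"z":-32.7,"hand":-1},{"ax":0,"ay":0,"az":0,"x":-22.2,"y":0,"z":-32.7,"hand":-1}]'
```

```text
time: 0.57
eef_pos: [0.3487, 0.4711, 0.2136]
tcp_rot: [0.58, 0.405, -0.405, -0.58]
contact_force: [1.1, 0.3, 0.2]
opening: 0.998
```

```bash
python3 -m inch '[{"ax":0,"ay":0,"az":0,"x":-22.2,"y":0,"z":-32.7,"hand":-1},{"ax":0,"ay":0,"az":0,"x":-22.2,"y":0,"z":-32.7,"hand":-1},{"ax":0,"ay":0,"az":0,"x":-22.2,"y":0,"z":-32.7,"hand":-1},{"ax":0,"ay":0,"az":0,"x":-22.2,"y":0,"z":-32.7,"hand":-1},{"ax":0,"ay":0,"az":0,"x":-22.2,"y":0,"z":-32.7,"hand":-1}]'
python3 -m inch '[{"ax":0,"ay":0,"az":0,"x":-22.2,"y":0,"z":-32.7,"hand":-1},{"ax":0,"ay":0,"az":0,"x":-22.2,"y":0,"z":-32.7,"hand":-1},{"ax":0,"ay":0,"az":0,"x":-22.2,"y":0,"z":-32.7,"hand":-1},{"ax":0,"ay":0,"az":0,"x":-22.2,"y":0,"z":-32.7,"hand":-1},{"ax":0,"ay":0,"az":0,"x":-22.2,"y":0,"z":-32.7,"hand":-1}]'
python3 -m inch '[{"ax":0,"ay":-0.115,"az":0,"x":0,"y":0,"z":0,"hand":-1},{"ax":0,"ay":-0.115,"az":0,"x":0,"y":0,"z":0,"hand":-1},{"ax":0,"ay":-0.115,"az":0,"x":0,"y":0,"z":0,"hand":-1},{"ax":0,"ay":-0.115,"az":0,"x":0,"y":0,"z":0,"hand":-1},{"ax":0,"ay":-0.115,"az":0,"x":0,"y":0,"z":0,"hand":-1}]'
python3 -m inch '[{"ax":0,"ay":-0.11,"az":0,"x":0,"y":0,"z":0,"hand":-1},{"ax":0,"ay":0,"az":0,"x":0,"y":0,"z":0,"hand":-1},{"ax":0,"ay":0,"az":0,"x":0,"y":0,"z":0,"hand":-1}]'
python3 - <<'E'
from h import *
s=get_state();T=toolT(s);c=read_camera('wrist');save('w2.png',c['img']);print(s['time'],T.round(3))
segs(c,T,(100,120,60),(125,255,255),.08,100,None,'key')
segs(c,T,(20,120,90),(32,255,255),.03,500,None,'rest')
E
```

```text
time: 0.98
eef_pos: [0.4639, 0.3103, 0.2138]
tcp_rot: [-0.58, -0.404, 0.405, 0.58]
contact_force: [0.5, 0.7, 1.2]
opening: 1.005
time: 1.4
eef_pos: [0.579, 0.1496, 0.2137]
tcp_rot: [-0.58, -0.404, 0.405, 0.58]
contact_force: [0.8, 0.6, -0.3]
opening: 1.0
time: 1.82
eef_pos: [0.5782, 0.1512, 0.2135]
tcp_rot: [-0.44, -0.553, 0.554, 0.44]
contact_force: [1.0, 0.5, 0.2]
opening: 0.998
time: 2.07
eef_pos: [0.5782, 0.1515, 0.2137]
tcp_rot: [-0.411, -0.575, 0.575, 0.411]
contact_force: [0.1, 0.5, 0.5]
opening: 1.002
2.0667 [[-0.323 -0.001 -0.946  0.578]
 [ 0.946 -0.    -0.323  0.151]
 [ 0.    -1.     0.001  0.214]
 [ 0.     0.     0.     1.   ]]
key px [542. 401.] [822.3 809.3] size [ 38.  340.5] dir 68.2
key px [261. 352.] [767.3 185.8] size [11.4 51.3] dir 9.0
key px [420. 215.] [554.2 288.8] size [46.  72.8] dir 9.2
key px [284. 190.] [573.7 150.3] size [15.9 52.1] dir 19.3
key px [355.  48.] [427.3 167.3] size [34.4 66.5] dir 69.7
rest px [285. 180.] [576.7 151.5] size [ 76.3 112. ] dir 19.8
```

View pics/w2.png

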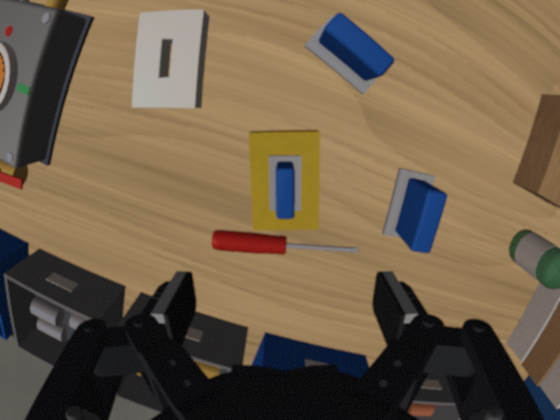

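The wrist view shows the key at (285,190) in the yellow rest at (285,180), and it agrees with the top view to within 1 mm. I descend and grip.

```bash
python3 -m inch '[{"ax":0,"ay":-0.01,"az":0,"x":0,"y":36,"z":0.5,"hand":-1},{"ax":0,"ay":0,"az":0,"x":0,"y":36,"z":0,"hand":-1},{"ax":0,"ay":0,"az":0,"x":0,"y":36,"z":0,"hand":-1},{"ax":0,"ay":0,"az":0,"x":0,"y":30,"z":0,"hand":-1},{"ax":0,"ay":0,"az":0,"x":0,"y":17.5,"z":0,"hand":-1}]' 60
python3 -m inch '[{"ax":0,"ay":0,"az":0,"x":0,"y":0,"z":0,"hand":0},{"ax":0,"ay":0,"az":0,"x":0,"y":0,"z":0,"hand":0.4},{"ax":0,"ay":0,"az":0,"x":0,"y":0,"z":0,"hand":1},{"ax":0,"ay":0,"az":0,"x":0,"y":0,"z":0,"hand":1},{"ax":0,"ay":0,"az":0,"x":0,"y":0,"z":0,"hand":1}]' 60
python3 -m inch '[{"ax":0,"ay":0,"az":0,"x":0,"y":0,"z":0,"hand":1},{"ax":0,"ay":0,"az":0,"x":0,"y":0,"z":0,"hand":1},{"ax":0,"ay":0,"az":0,"x":0,"y":0,"z":0,"hand":1},{"ax":0,"ay":0,"az":0,"x":0,"y":0,"z":0,"hand":1},{"ax":0,"ay":0,"az":0,"x":0,"y":0,"z":0,"hand":1}]' 60
```

```text
time: 2.53
eef_pos: [0.5751, 0.151, 0.0541]
tcp_rot: [-0.406, -0.576, 0.579, 0.41]
contact_force: [-0.4, 0.5, 0.1]
opening: 1.001
time: 2.95
eef_pos: [0.5796, 0.1515, 0.0609]
tcp_rot: [0.409, 0.579, -0.577, -0.407]
contact_force: [0.9, -0.6, 0.8]
opening: 0.3
time: 3.37
eef_pos: [0.5793, 0.1518, 0.0608]
tcp_rot: [0.408, 0.579, -0.577, -0.407]
contact_force: [-1.5, 1.6, 6.0]
opening: 0.175
```

```bash
python3 -m inch '[{"ax":0,"ay":0,"az":0,"x":0,"y":-10,"z":0,"hand":1},{"ax":0,"ay":0,"az":0,"x":0,"y":-35,"z":0,"hand":1},{"ax":0,"ay":0,"az":0,"x":0,"y":-35,"z":0,"hand":1},{"ax":0,"ay":0,"az":0,"x":0,"y":-35,"z":0,"hand":1},{"ax":0,"ay":0,"az":0,"x":0,"y":-35,"z":0,"hand":1}]'
python3 -m inch '[{"ax":0,"ay":0,"az":0,"x":-35.7,"y":0,"z":16.1,"hand":1},{"ax":0,"ay":0,"az":0,"x":-35.7,"y":0,"z":16.1,"hand":1},{"ax":0,"ay":0,"az":0,"x":-35.7,"y":0,"z":16.1,"hand":1},{"ax":0,"ay":0,"az":0,"x":-35.7,"y":0,"z":16.1,"hand":1},{"ax":0,"ay":0,"az":0,"x":-35.7,"y":0,"z":16.1,"hand":1}]'
python3 -m inch '[{"ax":0,"ay":0,"az":0,"x":-35.7,"y":0,"z":16.1,"hand":1},{"ax":0,"ay":0,"az":0,"x":-35.7,"y":0,"z":16.1,"hand":1},{"ax":0,"ay":0,"az":0,"x":-35.7,"y":0,"z":16.1,"hand":1},{"ax":0,"ay":0,"az":0,"x":-35.7,"y":0,"z":16.1,"hand":1},{"ax":0,"ay":0,"az":0,"x":-35.7,"y":0,"z":16.1,"hand":1}]'
python3 -m inch '[{"ax":0,"ay":0.102,"az":0,"x":0,"y":0,"z":0,"hand":1},{"ax":0,"ay":0.102,"az":0,"x":0,"y":0,"z":0,"hand":1},{"ax":0,"ay":0.102,"az":0,"x":0,"y":0,"z":0,"hand":1},{"ax":0,"ay":0.102,"az":0,"x":0,"y":0,"z":0,"hand":1},{"ax":0,"ay":0.102,"az":0,"x":0,"y":0,"z":0,"hand":1}]'
python3 -m inch '[{"ax":0,"ay":0,"az":0,"x":0,"y":0,"z":0,"hand":1},{"ax":0,"ay":0,"az":0,"x":0,"y":0,"z":0,"hand":1},{"ax":0,"ay":0,"az":0,"x":0,"y":0,"z":0,"hand":1}]'
python3 - <<'E'
from h import *
s=get_state();T=toolT(s);c=read_camera('wrist');save('w3.png',c['img']);print(s['time'],s['opening'],T.round(4),c['cx'],c['cy'])
segs(c,T,(5,180,120),(18,255,255),.086,100,None,'cap')
segs(c,T,(0,0,150),(180,40,255),.086,300,None,'collar')
segs(c,T,(0,150,120),(4,255,255),.07,20,None,'red')
segs(c,T,(50,120,60),(85,255,255),.07,30,None,'green')
segs(c,T,(100,120,60),(125,255,255),T[2,3]-.01,100,None,'grip')
E
```

```text
time: 3.78
eef_pos: [0.5772, 0.1511, 0.2099]
tcp_rot: [-0.407, -0.577, 0.578, 0.408]
contact_force: [0.1, -0.4, -1.1]
opening: 0.173
time: 4.2
eef_pos: [0.5611, -0.0454, 0.2086]
tcp_rot: [-0.407, -0.578, 0.578, 0.407]
contact_force: [1.2, -0.5, -1.7]
opening: 0.168
time: 4.62
eef_pos: [0.5451, -0.2408, 0.2085]
tcp_rot: [-0.407, -0.578, 0.578, 0.408]
contact_force: [0.9, 1.1, -1.5]
opening: 0.177
time: 5.03
eef_pos: [0.5454, -0.2391, 0.2082]
tcp_rot: [-0.541, -0.455, 0.455, 0.542]
contact_force: [0.2, 0.5, -1.2]
opening: 0.17
time: 5.28
eef_pos: [0.5459, -0.2389, 0.2084]
tcp_rot: [-0.54, -0.457, 0.457, 0.54]
contact_force: [-0.3, 0.1, -1.1]
opening: 0.169
5.2833 0.16891284219082414 [[ 1.648e-01 -4.000e-04 -9.863e-01  5.459e-01]
 [ 9.863e-01  1.000e-04  1.648e-01 -2.389e-01]
 [ 0.000e+00 -1.000e+00  4.000e-04  2.084e-01]
 [ 0.000e+00  0.000e+00  0.000e+00  1.000e+00]] 283.9561782753489 212.13118327970122
cap px [309. 186.] [ 538.2 -215. ] size [25.5 52.9] dir 33.9
cap px [263. 186.] [ 531.2 -255.1] size [25.4 53. ] dir 126.2
collar px [ 75. 245.] [ 557.9 -478.8] size [63.6 64.1] dir 48.3
collar px [286. 187.] [ 541.5 -236.6] size [80.4 90.1] dir 80.5
collar px [241.  76.] [ 432.1 -257.1] size [11.5 24.9] dir 173.6
collar px [465. 105.] [482.  -51.1] size [62.8 91.7] dir 13.6
red px [342. 292.] [ 664.7 -194.8] size [11.6 16.8] dir 95.4
red px [542. 227.] [637.4  77.4] size [15.9 64.5] dir 101.9
red px [282. 130.] [ 486.3 -231.2] size [11.8 12. ] dir 170.4
green px [224. 198.] [ 539.8 -296.7] size [ 8.5 19.9] dir 84.2
green px [348. 190.] [ 552.1 -177.2] size [ 8.8 20.7] dir 84.1
grip px [555. 296.] [634.2 -18.9] size [ 8.7 28.4] dir 48.3
grip px [282. 259.] [ 552.2 -239.8] size [19.8 70.5] dir 169.8
```

View pics/w3.png

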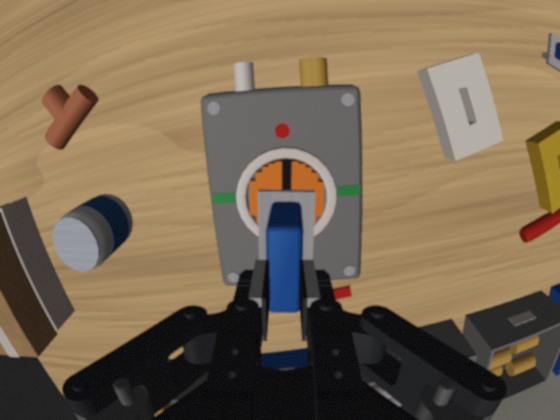

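The key is held upright over the cap, with the slot visible at (287,175), just beyond the flange. I measure the slot's offset across the jaws.

Run:
```python
from h import *
s=get_state();T=toolT(s);c=read_camera('wrist');im=c['img'].astype(int)
Ti=np.linalg.inv(T)
for v in range(162,190,3):
    row=im[v,270:305]; dark=np.where(row.sum(1)<170)[0]+270
    if len(dark): print(v,dark.min(),dark.max(), 'tool x,z mm:',(Ti@np.r_[onz(c,(dark.mean(),v),.086,T),1])[[0,2]].round(4)*1000)
for v in range(196,206,3):
    row=im[v,240:330]; print(v,[tuple(row[i]) for i in range(10,85,6)])
for p in((265,205),(275,205),(300,205),(313,205),(260,193),(313,193)): print(p,(Ti@np.r_[onz(c,p,T[2,3]-.026,T),1])[[0,2]].round(4)*1000)
```

```text
162 283 290 tool x,z mm: [ 2.3 33.3]
165 283 290 tool x,z mm: [ 2.3 30.6]
168 283 290 tool x,z mm: [ 2.3 27.9]
171 283 290 tool x,z mm: [ 2.3 25.2]
174 283 290 tool x,z mm: [ 2.3 22.5]
177 283 290 tool x,z mm: [ 2.3 19.8]
180 283 290 tool x,z mm: [ 2.3 17.1]
183 283 290 tool x,z mm: [ 2.3 14.4]
186 283 290 tool x,z mm: [ 2.3 11.6]
189 283 289 tool x,z mm: [1.9 8.8]
196 [(np.int64(183), np.int64(108), np.int64(55)), (np.int64(186), np.int64(113), np.int64(66)), (np.int64(137), np.int64(136), np.int64(139)), (np.int64(137), np.int64(136), np.int64(139)), (np.int64(144), np.int64(142), np.int64(144)), (np.int64(141), np.int64(140), np.int64(142)), (np.int64(144), np.int64(143), np.int64(144)), (np.int64(141), np.int64(139), np.int64(140)), (np.int64(144), np.int64(142), np.int64(144)), (np.int64(143), np.int64(140), np.int64(140)), (np.int64(143), np.int64(142), np.int64(143)), (np.int64(183), np.int64(107), np.int64(55)), (np.int64(177), np.int64(103), np.int64(51))]
199 [(np.int64(181), np.int64(108), np.int64(60)), (np.int64(185), np.int64(113), np.int64(64)), (np.int64(138), np.int6
[... 1126 characters left out ...]
np.int64(47)), (np.int64(185), np.int64(110), np.int64(55)), (np.int64(137), np.int64(135), np.int64(138)), (np.int64(137), np.int64(137), np.int64(138)), (np.int64(5), np.int64(26), np.int64(57)), (np.int64(14), np.int64(27), np.int64(56)), (np.int64(14), np.int64(29), np.int64(57)), (np.int64(8), np.int64(28), np.int64(55)), (np.int64(15), np.int64(28), np.int64(55)), (np.int64(142), np.int64(139), np.int64(140)), (np.int64(143), np.int64(142), np.int64(142)), (np.int64(184), np.int64(107), np.int64(50)), (np.int64(171), np.int64(105), np.int64(65))]
(265, 205) [-11.2  23.4]
(275, 205) [-5.2 23.4]
(300, 205) [ 9.7 23.4]
(313, 205) [17.5 23.5]
(260, 193) [-14.   30.9]
(313, 193) [17.3 30.9]
```

The slot is parallel to the blade and about 1.3 mm off across it. I shift and descend.

```bash
python3 -m inch '[{"ax":0,"ay":0,"az":0,"x":1.3,"y":20,"z":0,"hand":1},{"ax":0,"ay":0,"az":0,"x":0,"y":20,"z":0,"hand":1},{"ax":0,"ay":0,"az":0,"x":0,"y":17,"z":0,"hand":1},{"ax":0,"ay":0,"az":0,"x":0,"y":0,"z":0,"hand":1},{"ax":0,"ay":0,"az":0,"x":0,"y":0,"z":0,"hand":1}]'
python3 -m inch '[{"ax":0,"ay":0,"az":0,"x":0,"y":6,"z":0,"hand":1},{"ax":0,"ay":0,"az":0,"x":0,"y":6,"z":0,"hand":1},{"ax":0,"ay":0,"az":0,"x":0,"y":3,"z":0,"hand":1},{"ax":0,"ay":0,"az":0,"x":0,"y":0,"z":0,"hand":1}]'
```

```text
time: 5.8
eef_pos: [0.5456, -0.2373, 0.1505]
tcp_rot: [-0.539, -0.456, 0.457, 0.541]
contact_force: [-0.0, -0.4, -0.8]
opening: 0.173
time: 6.13
eef_pos: [0.546, -0.2376, 0.136]
tcp_rot: [-0.54, -0.456, 0.456, 0.54]
contact_force: [-0.2, 0.4, -1.4]
opening: 0.17
```

```bash
python3 -m inch '[{"ax":0,"ay":0,"az":0,"x":0,"y":4,"z":0,"hand":1},{"ax":0,"ay":0,"az":0,"x":0,"y":3,"z":0,"hand":1},{"ax":0,"ay":0,"az":0,"x":0,"y":0,"z":0,"hand":1},{"ax":0,"ay":0,"az":0,"x":0,"y":0,"z":0,"hand":1}]'
python3 - <<'E'
from h import *
s=get_state();c=read_camera('scene');im=c['img'];save('s1.png',im[135:215,200:300],7);print(s['contact_force'],s['wrist_torque'])
E
```

```text
time: 6.47
eef_pos: [0.5462, -0.2377, 0.1293]
tcp_rot: [-0.54, -0.456, 0.456, 0.54]
contact_force: [0.2, 0.1, -1.7]
opening: 0.172
[ 0.23536087  0.10299167 -1.69320013] [ 0.00341661 -0.00627433 -0.02573922]
```

View pics/s1.png

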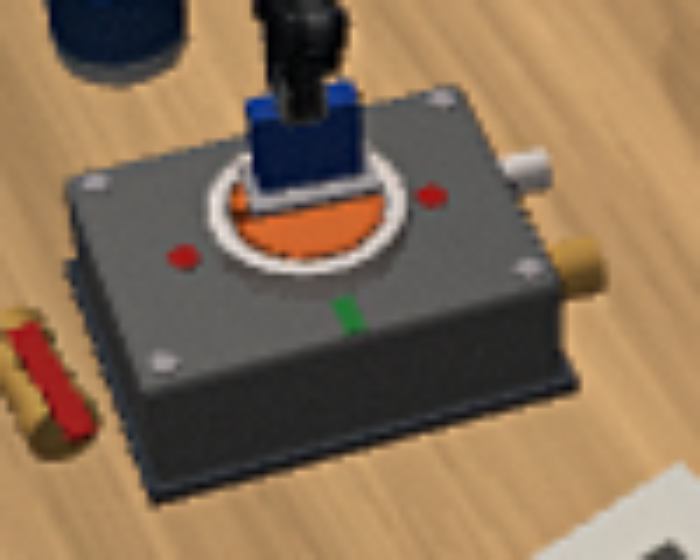

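The blade is in the slot and the flange sits just above the collar. I turn clockwise.

```bash
python3 -m inch '[{"ax":0,"ay":0.1,"az":0,"x":0,"y":0,"z":0,"hand":1},{"ax":0,"ay":0.1,"az":0,"x":0,"y":0,"z":0,"hand":1},{"ax":0,"ay":0.1,"az":0,"x":0,"y":0,"z":0,"hand":1},{"ax":0,"ay":0.1,"az":0,"x":0,"y":0,"z":0,"hand":1},{"ax":0,"ay":0.1,"az":0,"x":0,"y":0,"z":0,"hand":1}]' 90
python3 -c "from h import *;s=get_state();print(s['wrist_torque'])"
python3 -m inch '[{"ax":0,"ay":0.1,"az":0,"x":0,"y":0,"z":0,"hand":1},{"ax":0,"ay":0.1,"az":0,"x":0,"y":0,"z":0,"hand":1},{"ax":0,"ay":0.1,"az":0,"x":0,"y":0,"z":0,"hand":1},{"ax":0,"ay":0.1,"az":0,"x":0,"y":0,"z":0,"hand":1},{"ax":0,"ay":0.1,"az":0,"x":0,"y":0,"z":0,"hand":1}]'
python3 -c "from h import *;s=get_state();print(s['wrist_torque'])"
python3 -m inch '[{"ax":0,"ay":0.1,"az":0,"x":0,"y":0,"z":0,"hand":1},{"ax":0,"ay":0.1,"az":0,"x":0,"y":0,"z":0,"hand":1},{"ax":0,"ay":0.1,"az":0,"x":0,"y":0,"z":0,"hand":1},{"ax":0,"ay":0.1,"az":0,"x":0,"y":0,"z":0,"hand":1},{"ax":0,"ay":0.1,"az":0,"x":0,"y":0,"z":0,"hand":1}]'
python3 -c "from h import *;s=get_state();print(s['wrist_torque']);T=toolT(s);print(np.degrees(np.arctan2(T[1,0],T[0,0])))"
```

```text
time: 6.93
eef_pos: [0.5459, -0.2382, 0.1297]
tcp_rot: [0.637, 0.307, -0.308, -0.637]
contact_force: [-1.4, -0.8, -2.1]
opening: 0.15
[-0.16717467  0.27547683  0.16462432]
time: 7.35
eef_pos: [0.5456, -0.2381, 0.1297]
tcp_rot: [0.693, 0.14, -0.141, -0.693]
contact_force: [-1.7, -0.3, -0.7]
opening: 0.148
[-0.15337961  0.48015839  0.12749454]
time: 7.77
eef_pos: [0.5454, -0.2378, 0.1296]
tcp_rot: [0.706, -0.037, 0.035, -0.706]
contact_force: [-2.1, 0.3, -0.4]
opening: 0.152
[0.04938232 0.54201737 0.21533612]
-5.763112542769919
```

```bash
python3 -m inch '[{"ax":0,"ay":0.04,"az":0,"x":0,"y":0,"z":0,"hand":1},{"ax":0,"ay":0.04,"az":0,"x":0,"y":0,"z":0,"hand":1},{"ax":0,"ay":0.03,"az":0,"x":0,"y":0,"z":0,"hand":1},{"ax":0,"ay":0,"az":0,"x":0,"y":0,"z":0,"hand":1}]'
python3 -c "from h import *;s=get_state();print(s['wrist_torque']);T=toolT(s);print(np.degrees(np.arctan2(T[1,0],T[0,0])))"
python3 -m inch '[{"ax":0,"ay":0.02,"az":0,"x":0,"y":0,"z":0,"hand":1},{"ax":0,"ay":0.02,"az":0,"x":0,"y":0,"z":0,"hand":1},{"ax":0,"ay":0,"az":0,"x":0,"y":0,"z":0,"hand":1}]'
python3 -c "from h import *;s=get_state();print(s['wrist_torque']);T=toolT(s);print(np.degrees(np.arctan2(T[1,0],T[0,0])))"
```

```text
time: 8.1
eef_pos: [0.5454, -0.2377, 0.1296]
tcp_rot: [0.703, -0.074, 0.072, -0.703]
contact_force: [-2.9, -0.2, 0.1]
opening: 0.152
[0.09842726 0.6381214  0.14122783]
-11.843283868993671
time: 8.35
eef_pos: [0.5459, -0.2378, 0.1296]
tcp_rot: [0.702, -0.088, 0.087, -0.702]
contact_force: [-3.5, -0.0, 1.0]
opening: 0.146
[0.03282624 0.83942391 0.17974271]
-14.17348980456862
```

```bash
python3 -m inch '[{"ax":0,"ay":0.02,"az":0,"x":0,"y":0,"z":0,"hand":1},{"ax":0,"ay":0.02,"az":0,"x":0,"y":0,"z":0,"hand":1},{"ax":0,"ay":0,"az":0,"x":0,"y":0,"z":0,"hand":1}]'
python3 -c "from h import *;s=get_state();print(s['wrist_torque']);T=toolT(s);print(np.degrees(np.arctan2(T[1,0],T[0,0])))"
python3 -m inch '[{"ax":0,"ay":0.02,"az":0,"x":0,"y":0,"z":0,"hand":1},{"ax":0,"ay":0.02,"az":0,"x":0,"y":0,"z":0,"hand":1},{"ax":0,"ay":0,"az":0,"x":0,"y":0,"z":0,"hand":1}]'
python3 - <<'E'
from h import *
s=get_state();print(s['wrist_torque']);T=toolT(s);print(np.degrees(np.arctan2(T[1,0],T[0,0])))
c=read_camera('wrist');im=c['img'];save('w4.png',im[100:330,170:400],2.5)
E
```

```text
time: 8.6
eef_pos: [0.546, -0.2378, 0.1296]
tcp_rot: [0.7, -0.101, 0.101, -0.7]
contact_force: [-5.4, 0.0, 1.1]
opening: 0.149
[0.05241881 0.91470611 0.37512394]
-16.443964211243753
time: 8.85
eef_pos: [0.5462, -0.2379, 0.1296]
tcp_rot: [0.698, -0.115, 0.115, -0.697]
contact_force: [-4.7, -0.2, 1.0]
opening: 0.151
[0.03233534 1.01266198 0.66022229]
-18.724809267699392
```

View pics/w4.png

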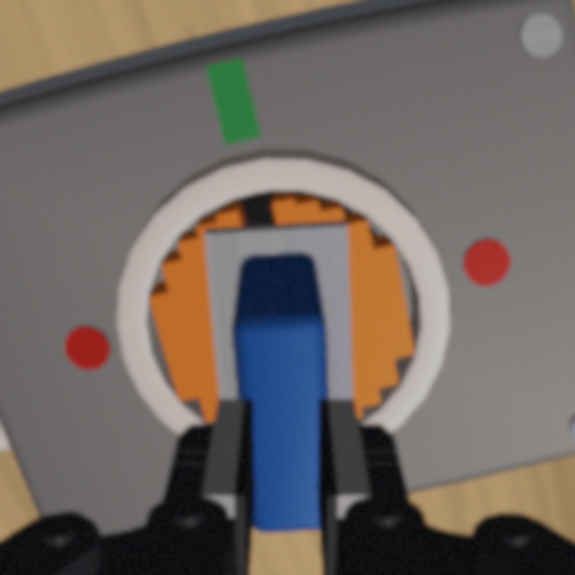

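The torque rose to 0.66 N m, so the cap is at its stop. In view, the slot at (257,210) points at the green bar (233,100). I ease the twist back within the play and lift out.

```bash
python3 -m inch '[{"ax":0,"ay":-0.06,"az":0,"x":0,"y":0,"z":0,"hand":1},{"ax":0,"ay":-0.06,"az":0,"x":0,"y":0,"z":0,"hand":1},{"ax":0,"ay":-0.03,"az":0,"x":0,"y":0,"z":0,"hand":1},{"ax":0,"ay":0,"az":0,"x":0,"y":0,"z":0,"hand":1}]'
python3 -c "from h import *;s=get_state();print(s['wrist_torque']);T=toolT(s);print(np.degrees(np.arctan2(T[1,0],T[0,0])))"
python3 -m inch '[{"ax":0,"ay":0,"az":0,"x":0,"y":-5,"z":0,"hand":1},{"ax":0,"ay":0,"az":0,"x":0,"y":-10,"z":0,"hand":1},{"ax":0,"ay":0,"az":0,"x":0,"y":-15,"z":0,"hand":1},{"ax":0,"ay":0,"az":0,"x":0,"y":-25,"z":0,"hand":1},{"ax":0,"ay":0,"az":0,"x":0,"y":-25,"z":0,"hand":1}]'
python3 - <<'E'
from h import *
s=get_state();T=toolT(s);c=read_camera('wrist');save('w5.png',c['img']);print(s['time'],s['opening'],s['wrist_torque'],T.round(4))
segs(c,T,(0,150,120),(4,255,255),.07,20,(150,80,400,300),'red')
segs(c,T,(50,120,60),(85,255,255),.07,30,(150,80,400,300),'green')
segs(c,T,(100,120,60),(125,255,255),T[2,3]-.01,100,(230,150,340,320),'grip')
E
```

```text
time: 9.23
eef_pos: [0.5466, -0.2377, 0.1294]
tcp_rot: [-0.704, 0.063, -0.064, 0.704]
contact_force: [-2.6, -0.9, 0.9]
opening: 0.15
[-0.08360377  0.66956836  0.05939712]
-10.24209635584592
time: 9.65
eef_pos: [0.5472, -0.2375, 0.2107]
tcp_rot: [-0.704, 0.062, -0.064, 0.705]
contact_force: [0.5, 0.3, -1.1]
opening: 0.148
9.65 0.14835128403146944 [-0.01382186  0.01535933 -0.03345177] [[ 9.841e-01  2.800e-03  1.777e-01  5.472e-01]
 [-1.777e-01  4.000e-04  9.841e-01 -2.375e-01]
 [ 2.700e-03 -1.000e+00  9.000e-04  2.107e-01]
 [ 0.000e+00  0.000e+00  0.000e+00  1.000e+00]]
red px [220. 198.] [ 485.9 -231.1] size [11.8 12.4] dir 33.1
red px [344. 189.] [ 605.6 -243.6] size [11.7 12.2] dir 126.4
red px [398. 127.] [ 666.2 -191.6] size [ 3.1 20.3] dir 82.7
green px [277. 130.] [ 552.1 -176.9] size [ 8.6 20.5] dir 83.7
grip px [284. 267.] [ 545.4 -249.1] size [19.8 58.9] dir 79.4
```

View pics/w5.png

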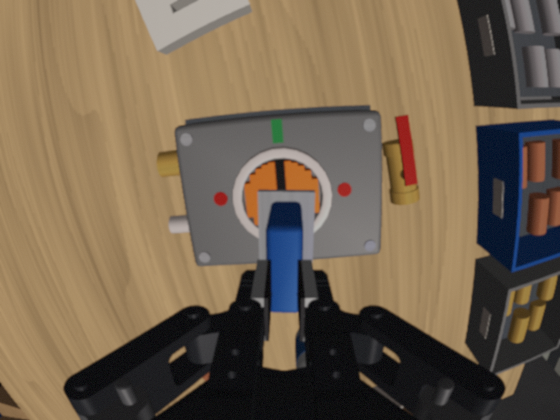

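The slot, at (281,175), now points at the green bar at (278,130). The key is still straight in the jaws. I carry it back to the rest.

```bash
python3 -m inch '[{"ax":0,"ay":0,"az":0,"x":-4,"y":0,"z":38.8,"hand":1},{"ax":0,"ay":0,"az":0,"x":-4,"y":0,"z":38.8,"hand":1},{"ax":0,"ay":0,"az":0,"x":-4,"y":0,"z":38.8,"hand":1},{"ax":0,"ay":0,"az":0,"x":-4,"y":0,"z":38.8,"hand":1},{"ax":0,"ay":0,"az":0,"x":-4,"y":0,"z":38.8,"hand":1}]'
python3 -m inch '[{"ax":0,"ay":0,"az":0,"x":-4,"y":0,"z":38.8,"hand":1},{"ax":0,"ay":0,"az":0,"x":-4,"y":0,"z":38.8,"hand":1},{"ax":0,"ay":0,"az":0,"x":-4,"y":0,"z":38.8,"hand":1},{"ax":0,"ay":0,"az":0,"x":-4,"y":0,"z":38.8,"hand":1},{"ax":0,"ay":0,"az":0,"x":-4,"y":0,"z":38.8,"hand":1}]'
python3 -m inch '[{"ax":0,"ay":0.105,"az":0,"x":0,"y":0,"z":0,"hand":1},{"ax":0,"ay":0.105,"az":0,"x":0,"y":0,"z":0,"hand":1},{"ax":0,"ay":0.105,"az":0,"x":0,"y":0,"z":0,"hand":1},{"ax":0,"ay":0.105,"az":0,"x":0,"y":0,"z":0,"hand":1},{"ax":0,"ay":0.105,"az":0,"x":0,"y":0,"z":0,"hand":1}]'
python3 -m inch '[{"ax":0,"ay":0.105,"az":0,"x":0,"y":0,"z":0,"hand":1},{"ax":0,"ay":0.105,"az":0,"x":0,"y":0,"z":0,"hand":1},{"ax":0,"ay":0.105,"az":0,"x":0,"y":0,"z":0,"hand":1},{"ax":0,"ay":0.105,"az":0,"x":0,"y":0,"z":0,"hand":1},{"ax":0,"ay":0.105,"az":0,"x":0,"y":0,"z":0,"hand":1}]'
python3 -m inch '[{"ax":0,"ay":0,"az":0,"x":0,"y":0,"z":0,"hand":1},{"ax":0,"ay":0,"az":0,"x":0,"y":0,"z":0,"hand":1},{"ax":0,"ay":0,"az":0,"x":0,"y":0,"z":0,"hand":1}]'
python3 - <<'E'
from h import *
s=get_state();T=toolT(s);c=read_camera('wrist');save('w6.png',c['img']);print(s['time'],T.round(4),np.degrees(np.arctan2(T[1,0],T[0,0])))
segs(c,T,(20,120,90),(32,255,255),.03,500,None,'rest')
segs(c,T,(100,120,60),(125,255,255),T[2,3]-.01,100,(230,150,340,320),'grip')
c=read_camera('top');hsv=cv2.cvtColor(c['img'],cv2.COLOR_RGB2HSV)
segs(c,None,(5,180,150),(18,255,255),.086,100,(330,180,380,235),'cap')
E
```

```text
time: 10.12
eef_pos: [0.562, -0.0414, 0.2109]
tcp_rot: [-0.704, 0.061, -0.065, 0.705]
contact_force: [0.3, -0.5, -1.3]
opening: 0.149
time: 10.53
eef_pos: [0.5763, 0.1539, 0.211]
tcp_rot: [-0.703, 0.061, -0.065, 0.705]
contact_force: [0.7, -0.0, -1.1]
opening: 0.148
time: 10.95
eef_pos: [0.5764, 0.1523, 0.2107]
tcp_rot: [-0.662, 0.244, -0.246, 0.664]
contact_force: [-0.1, 0.2, -1.8]
opening: 0.148
time: 11.37
eef_pos: [0.5765, 0.152, 0.2107]
tcp_rot: [-0.575, 0.408, -0.41, 0.578]
contact_force: [-0.1, 0.3, -1.5]
opening: 0.149
time: 11.62
eef_pos: [0.5758, 0.1515, 0.2101]
tcp_rot: [-0.578, 0.406, -0.407, 0.579]
contact_force: [0.6, 0.8, -0.3]
opening: 0.149
11.6167 [[ 3.387e-01  1.800e-03  9.409e-01  5.758e-01]
 [-9.409e-01  8.000e-04  3.387e-01  1.515e-01]
 [-1.000e-04 -1.000e+00  2.000e-03  2.101e-01]
 [ 0.000e+00  0.000e+00  0.000e+00  1.000e+00]] -70.20439058957407
rest px [284. 179.] [578.  151.9] size [ 76.1 111.2] dir 19.8
grip px [286. 259.] [570.8 149.7] size [19.8 71.1] dir 19.0
cap px [355. 212.] [ 529.3 -236.3] size [27.3 66.8] dir 90.1
cap px [356. 201.] [ 566.  -239.2] size [28.2 64.4] dir 83.8
```

View pics/w6.png

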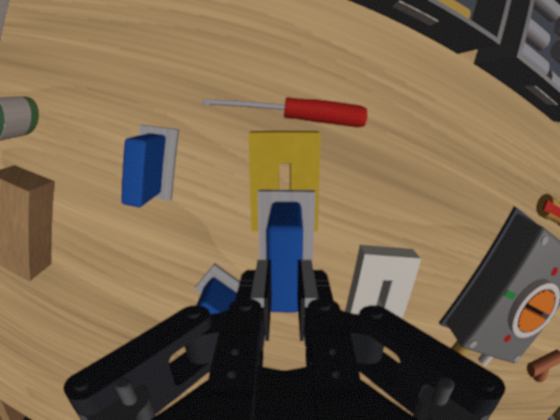

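The top view gives the slot at 83.8°, which matches the locked direction of -96.2°. The rest's hole at (285,178) lines up with the blade. I lower the key.

```bash
python3 -m inch '[{"ax":0,"ay":0,"az":0,"x":0.3,"y":30,"z":1,"hand":1},{"ax":0,"ay":0,"az":0,"x":0,"y":40,"z":0,"hand":1},{"ax":0,"ay":0,"az":0,"x":0,"y":35,"z":0,"hand":1},{"ax":0,"ay":0,"az":0,"x":0,"y":15,"z":0,"hand":1},{"ax":0,"ay":0,"az":0,"x":0,"y":0,"z":0,"hand":1}]'
python3 -m inch '[{"ax":0,"ay":0,"az":0,"x":0,"y":7,"z":0,"hand":1},{"ax":0,"ay":0,"az":0,"x":0,"y":7,"z":0,"hand":1},{"ax":0,"ay":0,"az":0,"x":0,"y":5,"z":0,"hand":1},{"ax":0,"ay":0,"az":0,"x":0,"y":5,"z":0,"hand":1},{"ax":0,"ay":0,"az":0,"x":0,"y":0,"z":0,"hand":1}]'
python3 -m inch '[{"ax":0,"ay":0,"az":0,"x":0,"y":3,"z":0,"hand":1},{"ax":0,"ay":0,"az":0,"x":0,"y":0,"z":0,"hand":1}]'
```

```text
time: 12.13
eef_pos: [0.5723, 0.1509, 0.0839]
tcp_rot: [0.581, -0.41, 0.404, -0.576]
contact_force: [-0.1, -0.8, -2.1]
opening: 0.149
time: 12.55
eef_pos: [0.5762, 0.1513, 0.0653]
tcp_rot: [0.578, -0.407, 0.407, -0.578]
contact_force: [-0.8, 0.2, -1.1]
opening: 0.152
time: 12.72
eef_pos: [0.5763, 0.1513, 0.0625]
tcp_rot: [-0.578, 0.407, -0.407, 0.578]
contact_force: [-0.2, 0.2, -0.6]
opening: 0.149
```

```bash
python3 -m inch '[{"ax":0,"ay":0,"az":0,"x":0,"y":1,"z":0,"hand":1},{"ax":0,"ay":0,"az":0,"x":0,"y":0.7,"z":0,"hand":1},{"ax":0,"ay":0,"az":0,"x":0,"y":0,"z":0,"hand":1}]'
python3 -m inch '[{"ax":0,"ay":0,"az":0,"x":0,"y":0,"z":0,"hand":0.5},{"ax":0,"ay":0,"az":0,"x":0,"y":0,"z":0,"hand":0.2},{"ax":0,"ay":0,"az":0,"x":0,"y":0,"z":0,"hand":-0.2},{"ax":0,"ay":0,"az":0,"x":0,"y":0,"z":0,"hand":-1},{"ax":0,"ay":0,"az":0,"x":0,"y":0,"z":0,"hand":-1}]'
python3 -m inch '[{"ax":0,"ay":0,"az":0,"x":0,"y":0,"z":0,"hand":-1},{"ax":0,"ay":0,"az":0,"x":0,"y":0,"z":0,"hand":-1},{"ax":0,"ay":0,"az":0,"x":0,"y":0,"z":0,"hand":-1},{"ax":0,"ay":0,"az":0,"x":0,"y":0,"z":0,"hand":-1}]'
```

```text
time: 12.97
eef_pos: [0.5766, 0.1513, 0.0611]
tcp_rot: [-0.578, 0.407, -0.407, 0.578]
contact_force: [-0.1, -0.0, -1.2]
opening: 0.149
time: 13.38
eef_pos: [0.5764, 0.1513, 0.061]
tcp_rot: [-0.578, 0.407, -0.407, 0.578]
contact_force: [-0.3, 0.2, 0.5]
opening: 0.805
time: 13.72
eef_pos: [0.5763, 0.1513, 0.0608]
tcp_rot: [0.578, -0.407, 0.407, -0.578]
contact_force: [-0.6, -0.5, -0.0]
opening: 1.001
```

```bash
python3 -m inch '[{"ax":0,"ay":0,"az":0,"x":0,"y":-10,"z":0,"hand":-1},{"ax":0,"ay":0,"az":0,"x":0,"y":-30,"z":0,"hand":-1},{"ax":0,"ay":0,"az":0,"x":0,"y":-35,"z":0,"hand":-1},{"ax":0,"ay":0,"az":0,"x":0,"y":-35,"z":0,"hand":-1},{"ax":0,"ay":0,"az":0,"x":0,"y":-35,"z":0,"hand":-1}]'
python3 -m inch '[{"ax":0,"ay":0,"az":0,"x":0,"y":0,"z":-30,"hand":-1},{"ax":0,"ay":0,"az":0,"x":0,"y":0,"z":-30,"hand":-1},{"ax":0,"ay":0,"az":0,"x":0,"y":0,"z":-30,"hand":-1},{"ax":0,"ay":0,"az":0,"x":0,"y":0,"z":0,"hand":-1},{"ax":0,"ay":0,"az":0,"x":0,"y":0,"z":0,"hand":-1}]'
python3 - <<'E'
from h import *
s=get_state();T=toolT(s);c=read_camera('wrist');print(s['time'],s['contact_force'])
segs(c,T,(20,120,90),(32,255,255),.03,500,None,'rest')
segs(c,T,(100,120,60),(125,255,255),.08,100,(230,100,340,260),'grip')
sc=read_camera('scene')
a=cv2.resize(c['img'][60:270,170:400],(560,511));b=cv2.resize(sc['img'][130:310,190:370][:,:],(240,240))
b=cv2.copyMakeBorder(b,0,271,0,0,cv2.BORDER_CONSTANT);save('end.png',np.hstack([a,b]))
E
```

```text
time: 14.13
eef_pos: [0.576, 0.1512, 0.2081]
tcp_rot: [-0.578, 0.407, -0.407, 0.578]
contact_force: [0.7, 0.3, 0.3]
opening: 1.006
time: 14.55
eef_pos: [0.4907, 0.1208, 0.2065]
tcp_rot: [-0.578, 0.407, -0.408, 0.578]
contact_force: [-0.1, 0.9, -0.9]
opening: 1.001
14.55 [-0.11986908  0.92945443 -0.87488794]
rest px [284.  98.] [577.3 151.7] size [ 76.2 110.4] dir 19.9
grip px [237. 244.] [434.5 146.1] size [18.6 37.1] dir 16.1
grip px [286. 110.] [565.8 146. ] size [14.8 18.5] dir 19.7
```

View pics/end.png

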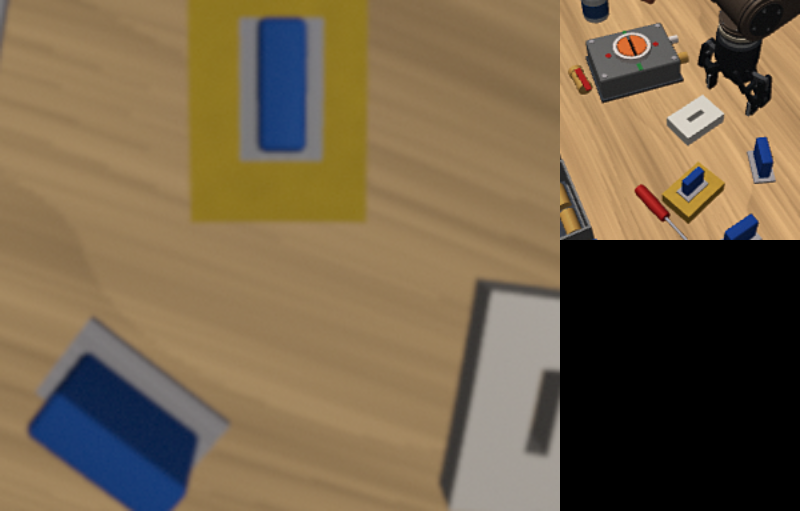

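The key stands in the yellow rest with its flange flat (picture (282,90)), and the slot at (632,47) points at the green bar. The gripper is clear of everything.

Run:
```python
from h import *
from plant import sign_off
c=read_camera('top')
segs(c,None,(100,120,60),(125,255,255),.08,15,(215,180,245,215),'key')
segs(c,None,(5,180,150),(18,255,255),.086,100,(330,180,380,235),'cap')
print(sign_off())
```

```text
key px [228. 196.] [579.6 149.2] size [17.2 48.2] dir 18.8
cap px [355. 212.] [ 529.3 -236.3] size [27.3 66.8] dir 90.1
cap px [356. 201.] [ 566.  -239.2] size [28.2 64.4] dir 83.8
the job is handed in; nothing more can be done
None
```

The cap is locked and the key is back in its yellow rest. I handed the job in after about 15 s of the 64 s allowed.

**What I did:** I took the correctly sized key from the yellow rest and put its blade in the slot. I turned the cap clockwise until the wrist torque climbed from about 0.16 to 0.66 N m, which I took as the stop. Then I stood the key back in the rest and let go.

**Last checks:**
- **Cap:** the wrist and scene pictures show the slot pointing at the green bars. In the top view one half of the cap gave 83.8°, exactly the locked direction. The other half gave 90.1°; I put this down to coarse pixels but did not check further.
- **Key:** it was released at the same height as it was picked up (61 mm at the tool point). The flange lies flat on the rest, and the top view puts the key within about 3 mm of the hole's centre, inside the hole's play.
- **Other goods:** I only judged these by eye in the pictures, and nothing looked moved. The arm was clear of everything when I handed in.
- **Commands:** the first batch of moves was refused because of missing fields. Nothing moved.

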